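Take the clip-on handle off a grill pan and stow it

TASK

Take the clip-on handle off the grill pan: keep its release button pressed down, fully but not with brute force, while you draw the handle straight off the pan's tongue along the worktop, then lay the handle the right way up on the floor of the pan, roughly in the middle, without dropping it. Leave the pan where it stands (it is not held, so do not tug at a locked handle) and do not disturb the mug, the tin and the bowl.

Things in the scene. Friction and masses are not known exactly. Their poses are not given: they have to be found in the camera images.
- pan: Square dark steel grill pan, loose, 2.6 kg, 200 x 200 mm outside, 190 x 190 inside, walls 5 mm thick, rim 35 mm high, flat floor 6 mm above its underside. Origin: centre of the underside; z up, x and y along its sides. The handle sits on its -x side.
- tongue_tip (a point): End of the flat steel tongue (22 mm wide, 45 mm long, 5 mm thick, with a small hook under its tip) that sticks out to -x from the middle of the pan's -x wall; hidden inside the handle's hollow nose while the handle is on.
- handle: Black plastic clip-on handle, loose, 0.28 kg, 160 mm long along its x, flat underside on the worktop. Origin: middle of the underside; +x points to the nose (pan end), z up. From x = -6 to the nose at +80 mm it is 36 mm wide, 34 mm high. Clipped on, its axes are parallel to the pan's and its origin is at x = -183, y = 0, z = 0 mm in the pan's frame. It comes off to -x, free after 45 mm.
- grip (a point): Where to grasp the handle from above: 20 mm behind its middle, 12 mm above its underside (the centre of mass is about 18 mm ahead of it, under the rib). The rear grip (x = -80 to -6 mm in the handle's frame) is 28 mm wide (y) and 24 mm high.
- thumb_stop (a point): Top of the thumb stop's front face: an upright rib across the handle, right behind the release button, x = 0 to +8 mm, 36 mm wide, top 70 mm above the handle's underside. Whatever presses the button can push against this rib to drive the handle towards -x.
- deck (a point): Point of the handle's top (34 mm above its underside, x = +32 mm) straight below the middle of the grey release button pad. The pad is 36 mm long (x = +14 to +50 mm), 30 mm wide; its own height is adjustable and stiff: unpressed, its top is anywhere from 12 to 26 mm above this point, so find it by touch.
- release_button (a joint): Travel of the release button in m: 0 = up (locked), 0.007 = fully down. Sprung: it starts to move at about 3 N and takes about 9 N fully down, then it is hard (a press of over 50 N would spoil it). The handle is locked to the pan until the button is down at least 0.005; it springs up again when let go.
- mug: Blue striped mug, 93 mm high, 85 mm across plus its handle; origin under its middle. Bystander.
- tin: Low food tin, 75 mm across, 58 mm high; origin under its middle. Bystander.
- bowl: Small blue bowl, 105 mm across, 51 mm high; origin under its middle. Bystander.
Things that resemble listed ones, but are neither listed nor needed, are in the scene too. Several things look just like the handle: the one meant starts farthest to the robot's right.

How it is judged:
On the way, in this order (a step that is already met when the one before it is completed fails the run):
1. with the button held down the handle begins to come off the tongue (value of joint release_button above 0.004 m and x of handle in the frame of pan below -0.187 m), for 0.04 s.
2. the handle is clear of the tongue (x of handle in the frame of pan below -0.229 m), for 0.1 s.
At the end, for the whole second after the job is handed in: The handle lies flat (within 0.12 rad), right way up, on the pan's floor (its underside within 6 mm of the floor), its middle within 60 mm of the pan's centre, at rest; the pan stands flat, at rest on the worktop, within 50 mm of where it was (horizontal distance between handle and pan below 0.06 m and z of handle in the frame of pan between 0 and 0.012 m and angle between handle's own z axis and vertical below 0.12 rad and linear speed of each of handle, pan below 0.02 m/s and angle between pan's own z axis and vertical below 0.05 rad and distance of pan from where it was at the start of the episode below 0.05 m and height (world z) of pan below 0.01 m); the robot touches nothing.
It fails at once if the pan is dragged more than 50 mm (distance of pan from where it was at the start of the episode above 0.05 m).
It fails at once if the button is rammed down with more than 50 N (value of joint release_button above 0.004 m and contact force between handle and the fingers above 50 N).
It fails at once if the handle is dropped or flung (faster than 1.2 m/s) (linear speed of handle above 1.2 m/s).
It fails at once if the mug, the tin or the bowl is pushed more than 30 mm or tipped (distance of any of mug, tin, bowl from where it was at the start of the episode above 0.03 m or angle between any of mug, tin, bowl's own z axis and vertical above 0.3 rad).
It also fails if it takes over 51 s, if anything falls off the work surface, if the arm or the gripper's body presses on something with over 40 N, if the wrist force passes 120 N, or if a joint passes its speed limit or range.

ROBOT

A 6-joint arm with a two-finger parallel gripper is mounted at the origin on a cart in front of the work surface, level with it; the furniture and walls round the work are solid. World frame = base frame: x ahead of the robot, y to its left, z up, the work surface at z = 0. Lengths are in m, angles in rad, forces in N, time in s.
With the tool pointing down it reaches from about 0.25 to 0.85 m from the base axis. Payload 12.5 kg.
Tool frame: the origin (TCP) lies between the finger pads; the fingertips stand 8 mm ahead of it and the grasp point (between the pads) lies 11 mm behind it; z points along the fingers, y is the line along which they close (so a half turn about z gives the same grasp; the last joint's range is limited). The gripper opens to 93 mm and grips with 3 to 60 N. Pads are 15 mm wide; open, the fingers measure 128 mm over their backs; the gripper's body (75 mm by 188 mm) begins 65 mm behind the grasp point.
Start: joints at [-1.337, 0.351, 1.652, -0, 1.139, -0.085], TCP at [0.172, -0.522, 0.195] pointing down, gripper open.
Joint ranges: [-2.75, 2.75], [-0.79, 2.1], [0.01, 2.65], [-1.57, 4.71], [0.07, 3.14], [-2.87, 2.87]. Speed limits (rad/s): [2.22, 2.22, 2.79, 3.14, 3.14, 3.14].

INTERFACE

Orientations are given as a unit quaternion [w, x, y, z].
In Python, from plant import state, capture, sign_off gives the robot as it stands.
- The arm moves only by the shell command python3 -m pendant 'ROWS'. ROWS is JSON, a list of rows, each an object of numbers: "hand": the closure, from 0 (fully open) to 1 (shut); "dx", "dy", "dz": the shift along the world's x, y, z each as a share of 0.25 m, from -1 to 1; "spin": the turn about the world's z as a share of 90 degrees, from -1 to 1. In form: [{"hand": .., "dx": .., "dy": .., "dz": .., "spin": ..}, ...]. A call has 1 to 12 rows; each row shifts and turns the commanded pose from where the row before left it; what a row does not reach is not made up. A row lasts 1/8 s, in which the tool goes at most 62.5 mm and 10.7 degrees, less where a joint would pass 70% of its speed; a pose out of reach is approached as far as the arm can. A call with a number of a shift or a turn outside -1 to 1 is refused whole. A call with a gripper value outside its range is refused whole. The fingers move at their own pace and stop on an object; the grip force is fixed at half the most. Time passes only in rows, so rows that do not move let the fingers close. It gives the time, the measured TCP pose, the force, the opening and the grip force at its end, in the units of the state.
- state(): the state, without advancing time (a new reading comes with each control period).
- capture(name): name is "scene" or "side" or "wrist"; returns a dict with "image" (420x560x3 uint8, red, green, blue), "intrinsics" (3x3 intrinsics, pixels), "k1" (the pictures are not rectified: a ray, as slopes to the right and down, at radius r is drawn at 1 + k1 r^2 times it, then the intrinsics apply), "rvec" (rotation vector, rad) and "tvec" (3), from world to camera coordinates, as OpenCV has them. Camera axes: x right, y down, z forward; pixel columns grow to the right and rows downward; lengths in m; the calibration is good to about 2 mm. A picture is of the moment at which its call begins. There is no depth.
- sign_off(): hands the job in; it is judged then, once.
The state is a dict: "time": time; "joints": joint angles; "joint_velocities": joint speeds; "tau": joint torques, N m; "position": TCP position; "tcp_rot": TCP orientation; "force": force on the tool from outside, world axes, zero at the start; "moment": the same for the moment, N m; "width": finger opening in m; "gripper_force": force on a finger pad.
Only numpy, scipy, OpenCV 4.12 (cv2) and the standard library are available. Lean on these libraries where they do the work, as an engineer would, in place of code of your own. Each camera call takes 0.05 s, during which the arm holds its last target. There are 200 camera calls.

## Working session

There is one attempt and no reset: what is moved stays moved. The work goes in short steps, Python scripts to look and compute and a shell command to move; the robot and the scene stay as the last step left them, time stands still between calls to the robot, and variables do not carry over. Pictures are saved under pics/ and viewed, at most 10 in all, crops included, and the job is handed in when it is done.

```bash
mkdir -p pics
cat > h.py <<'E'
import numpy as np, cv2
from plant import state, capture, sign_off
def ray(c,u,v):
    K=np.array(c["intrinsics"]);d=np.array([(u-K[0,2])/K[0,0],(v-K[1,2])/K[1,1]]);s=d.copy()
    for _ in range(30): s=d/(1+c["k1"]*(s@s))
    R=cv2.Rodrigues(np.array(c["rvec"],float))[0];t=np.array(c["tvec"],float).ravel()
    return -R.T@t, R.T@np.array([s[0],s[1],1])
def onz(c,u,v,z):
    o,d=ray(c,u,v);return o+d*(z-o[2])/d[2]
def tri(c1,p1,c2,p2):
    o1,d1=ray(c1,*p1);o2,d2=ray(c2,*p2)
    a=np.linalg.lstsq(np.c_[d1,-d2],o2-o1,rcond=None)[0]
    x,y=o1+a[0]*d1,o2+a[1]*d2
    return (x+y)/2,np.linalg.norm(x-y)
def proj(c,p):
    K=np.array(c["intrinsics"]);R=cv2.Rodrigues(np.array(c["rvec"],float))[0]
    q=R@np.array(p)+np.array(c["tvec"],float).ravel();s=q[:2]/q[2];s=s*(1+c["k1"]*(s@s))
    return K[:2,:2]@s+K[:2,2]
E
python3 - <<'E'
from h import *
import pickle
s=state();print(s["time"],s["position"],s["tcp_rot"],s["force"],s["width"])
C={n:capture(n) for n in("scene","side","wrist")}
pickle.dump(C,open("c0.pkl","wb"))
for n in C:
    cv2.imwrite(f"pics/{n}0.png",C[n]["image"][...,::-1]); print(n,ray(C[n],280,210))
E
```

```text
0.0 [ 0.17232642 -0.52191457  0.19479285] [-5.98911263e-04  9.87321955e-01  1.58729322e-01 -4.18796996e-05] [ 0.57675365 -0.29354061 -0.06704286] 0.0931559827169521
scene (array([-0.06532691,  0.97596855,  0.65769302]), array([ 0.45155389, -0.68906817, -0.56698365]))
side (array([ 0.46143682, -0.36618066,  1.08269168]), array([ 0.00960346,  0.51977347, -0.8542968 ]))
wrist (array([ 0.24005214, -0.49952889,  0.38379051]), array([-0.2456812 , -0.08785976, -0.96539171]))
```

View pics/scene0.png

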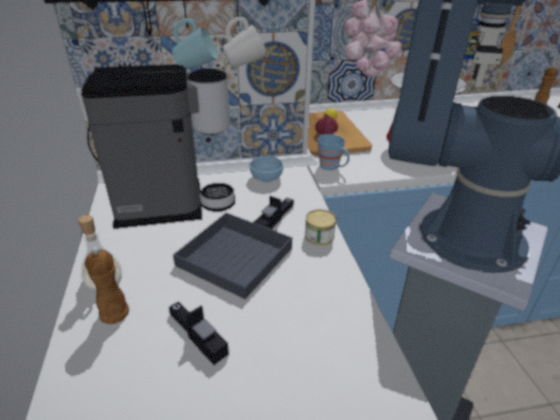

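View pics/side0.png

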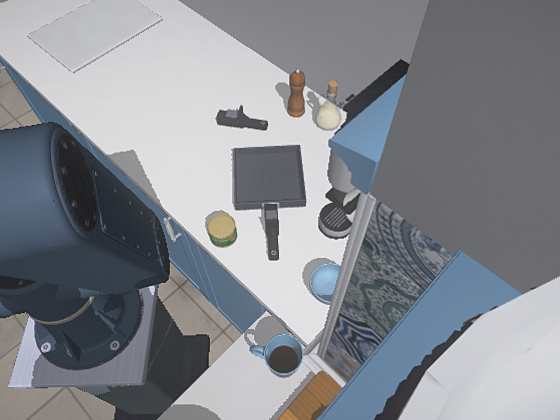

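The scene view has two handle look-alikes: A, clipped to the pan at (272,212), and B, loose at (200,330). In the side view A is at (271,232) and B at (241,118). A lies at smaller y, so it is farther to the robot's right, and it sits on the pan's tongue. An enlarged crop will confirm that.

Run:
```python
from h import *
import pickle
C=pickle.load(open("c0.pkl","rb"))
a=C["side"]["image"][135:275,195:360];b=C["scene"]["image"][180:300,165:345]
a=cv2.resize(a,None,fx=4,fy=4,interpolation=2)
b=cv2.resize(b,None,fx=4,fy=4,interpolation=2)
cv2.imwrite("pics/sidecrop.png",a[...,::-1]);cv2.imwrite("pics/scenecrop.png",b[...,::-1])
for n,u,v in(("A",271,232),("B",241,118)): print(n,onz(C["side"],u,v,.03))
for n,u,v in(("A",272,212),("B",200,330)): print(n,onz(C["scene"],u,v,.03))
```

```text
A [0.44810381 0.20609753 0.03      ]
B [0.35676489 0.61423694 0.03      ]
A [0.44652876 0.23255143 0.03      ]
B [0.33906362 0.62172501 0.03      ]
```

View pics/sidecrop.png

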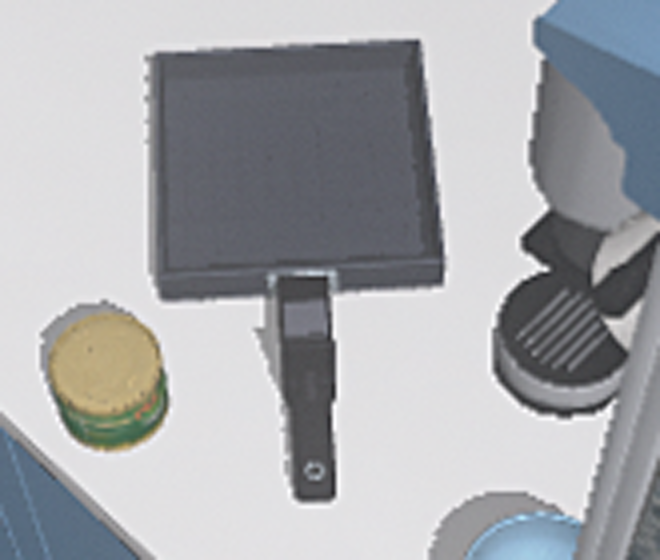

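View pics/scenecrop.png

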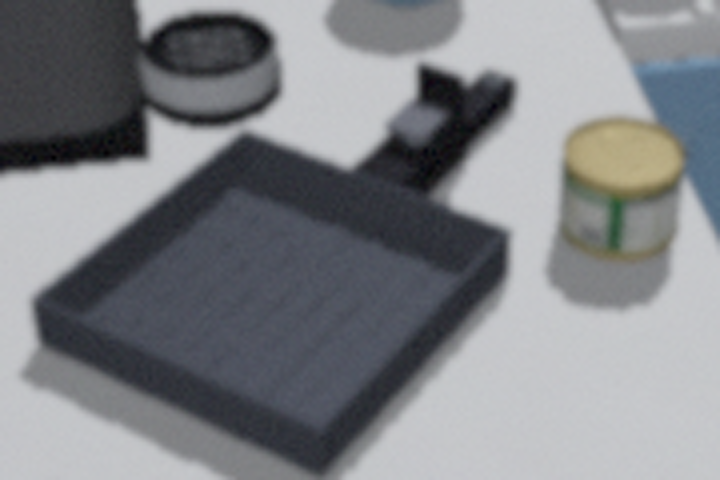

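Crops: A is clipped on the pan, with its grey pad at side crop (305,320), scene crop (418,122), and the rib right behind it. So A is the one meant. Next I triangulate the pan's rim corners, the rib top and the rear end.

Run:
```python
from h import *
import pickle
C=pickle.load(open("c0.pkl","rb"));S,D=C["scene"],C["side"]
sc=lambda p:(165+(p[0]+.5)/4-.5,180+(p[1]+.5)/4-.5); sd=lambda p:(195+(p[0]+.5)/4-.5,135+(p[1]+.5)/4-.5)
P={}
for n,a,b in(("TL",(322,433),(152,55)),("TR",(38,300),(420,40)),("BR",(247,135),(444,265)),("BL",(508,235),(160,274)),
 ("padmid",(418,122),(305,318)),("ribL+x",(421,66),(335,340)),("rib-x",(463,83),(283,342)),("ring",(496,78),(315,468))):
    P[n],e=tri(S,sc(a),D,sd(b));print(n,P[n].round(4),round(e,4))
c=sum(P[k] for k in("TL","TR","BR","BL"))/4
ax=(P["TL"]+P["TR"]-P["BL"]-P["BR"]);ay=P["TL"]+P["BL"]-P["TR"]-P["BR"]
print("centre",c,"yaw +x",np.degrees(np.arctan2(ax[1],ax[0])),"yaw y",np.degrees(np.arctan2(ay[1],ay[0])),"sizes",np.linalg.norm(ax)/2,np.linalg.norm(ay)/2)
t=onz(D,*sd((105,355)),.058);print("tin",t)
u=ax/np.linalg.norm(ax);h=c-u*.183;print("handle",h,"pad",h+u*.032,"tcprot yaw")
```

```text
TL [0.3352 0.4909 0.0324] 0.0002
TR [0.5336 0.4994 0.0325] 0.0063
BR [0.5435 0.3028 0.0281] 0.0037
BL [0.3467 0.2975 0.0308] 0.0029
padmid [0.4462 0.2501 0.0468] 0.0049
ribL+x [0.4653 0.2207 0.0669] 0.0065
rib-x [0.4318 0.2207 0.066 ] 0.0051
ring [0.4515 0.1496 0.0244] 0.0052
centre [0.43977567 0.39763142 0.03092374] yaw +x 93.14663561451326 yaw y -178.00365424758104 sizes 0.19528353393462647 0.19772795915497107
tin [0.31716917 0.21882479 0.058     ]
handle [0.44981965 0.21492868 0.02812616] pad [0.44806332 0.2468767  0.02861535] tcprot yaw
```

```bash
python3 -m pendant '[{"hand":1,"dx":0.07,"dy":0.19,"dz":0,"spin":0.052},{"hand":1,"dx":0.07,"dy":0.19,"dz":0,"spin":0.052},{"hand":1,"dx":0.07,"dy":0.19,"dz":0,"spin":0.052},{"hand":1,"dx":0.07,"dy":0.19,"dz":0,"spin":0.052},{"hand":1,"dx":0.07,"dy":0.19,"dz":0,"spin":0.052},{"hand":1,"dx":0.07,"dy":0.19,"dz":0,"spin":0.052},{"hand":1,"dx":0.07,"dy":0.19,"dz":0,"spin":0.052},{"hand":1,"dx":0.07,"dy":0.19,"dz":0,"spin":0.052},{"hand":1,"dx":0.07,"dy":0.19,"dz":0,"spin":0.052},{"hand":1,"dx":0.07,"dy":0.19,"dz":0,"spin":0.052},{"hand":1,"dx":0.07,"dy":0.19,"dz":0,"spin":0.052},{"hand":1,"dx":0.07,"dy":0.19,"dz":0,"spin":0.052}]'
```

```text
time: 1.65
position: [0.3827, 0.0495, 0.1954]
tcp_rot: [0.0, 0.796, 0.606, 0.0]
force: [0.8, -0.9, -0.1]
width: 0.0001
gripper_force: 0.0
```

```bash
python3 -m pendant '[{"hand":1,"dx":0.065,"dy":0.19,"dz":0,"spin":0.052},{"hand":1,"dx":0.065,"dy":0.19,"dz":0,"spin":0.052},{"hand":1,"dx":0.065,"dy":0.19,"dz":0,"spin":0.052},{"hand":1,"dx":0.065,"dy":0.19,"dz":0,"spin":0.052},{"hand":1,"dx":0,"dy":0,"dz":0,"spin":0}]'
python3 - <<'E'
from h import *
import pickle
s=state();print(s["position"],s["tcp_rot"],s["force"])
c=capture("wrist");pickle.dump(c,open("c1.pkl","wb"))
cv2.imwrite("pics/w1.png",c["image"][...,::-1]);print(ray(c,280,210))
E
```

```text
time: 2.28
position: [0.4476, 0.2399, 0.1948]
tcp_rot: [-0.0, 0.686, 0.727, -0.0]
force: [-1.2, -1.0, -0.4]
width: 0.0006
gripper_force: 0.0
[0.44764002 0.23993797 0.19478565] [-1.72631113e-04  6.86110085e-01  7.27497700e-01 -1.36931021e-04] [-1.24427822 -1.0022585  -0.39633352]
(array([0.44404674, 0.3110274 , 0.38371001]), array([ 0.02053877, -0.26042594, -0.96530629]))
```

View pics/w1.png

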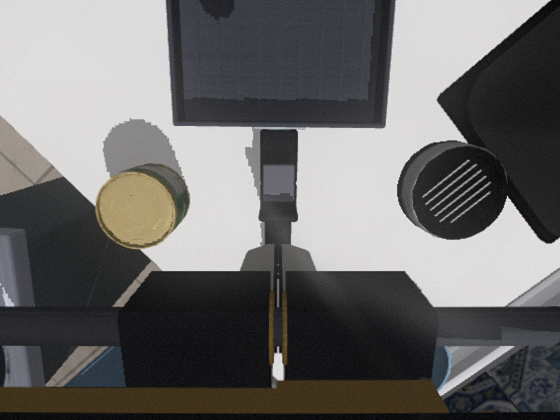

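Wrist view: pad spans (263..295, 164..199), the rib top is at (260..298, 203..220), and the pan's near rim runs (175,125) to (386,127).

Run:
```python
from h import *
import pickle
c=pickle.load(open("c1.pkl","rb"))
for n,p,z in(("padfront",(279,164),.05),("padback",(279,199),.05),("ribfront",(279,202),.07),("ribback",(279,220),.07),("nose",(279,131),.034),("ribL",(260,211),.07),("ribR",(298,211),.07),("rimL",(175,125),.035),("rimR",(386,127),.035)):
    print(n,onz(c,*p,z).round(4))
C=pickle.load(open("c0.pkl","rb"))
D=C["side"];p=(195+305.5/4-.5,135+318.5/4-.5)
print(tri(c,(279,182),D,p), tri(c,(279,182),C["scene"],(269.1,210.1)))
```

```text
padfront [0.4476 0.2646 0.05  ]
padback [0.4496 0.2317 0.05  ]
ribfront [0.4494 0.2337 0.07  ]
ribback [0.4504 0.217  0.07  ]
nose [0.446  0.2935 0.034 ]
ribL [0.4329 0.2244 0.07  ]
ribR [0.4668 0.2264 0.07  ]
rimL [0.3485 0.2935 0.035 ]
rimR [0.5458 0.3031 0.035 ]
(array([0.44850114, 0.24829434, 0.05222047]), np.float64(0.00017133505138260528)) (array([0.44783253, 0.24575464, 0.0427475 ]), np.float64(0.0023042401091449643))
```

```bash
python3 -m pendant '[{"hand":1,"dx":0.004,"dy":0,"dz":-0.16,"spin":0},{"hand":1,"dx":0,"dy":0,"dz":-0.16,"spin":0},{"hand":1,"dx":0,"dy":0,"dz":-0.1,"spin":0},{"hand":1,"dx":0,"dy":0,"dz":-0.06,"spin":0},{"hand":1,"dx":0,"dy":0,"dz":-0.012,"spin":0},{"hand":1,"dx":0,"dy":0,"dz":0,"spin":0}]'
python3 -m pendant '[{"hand":1,"dx":0,"dy":0,"dz":-0.008,"spin":0},{"hand":1,"dx":0,"dy":0,"dz":0,"spin":0}]'
python3 -m pendant '[{"hand":1,"dx":0,"dy":0,"dz":-0.008,"spin":0},{"hand":1,"dx":0,"dy":0,"dz":0,"spin":0}]'
```

```text
time: 3.08
position: [0.4488, 0.2377, 0.073]
tcp_rot: [0.0, 0.688, 0.726, 0.0]
force: [0.5, 0.3, 0.4]
width: 0.0007
gripper_force: 0.0
time: 3.32
position: [0.4486, 0.2378, 0.0707]
tcp_rot: [0.0, 0.687, 0.726, 0.0]
force: [-0.4, 0.9, -0.3]
width: 0.0008
gripper_force: 0.0
time: 3.58
position: [0.4483, 0.2377, 0.0683]
tcp_rot: [-0.0, 0.687, 0.726, -0.0]
force: [0.8, 0.3, -0.0]
width: 0.0005
gripper_force: 0.0
```

```bash
for i in 1; do :; done
python3 -m pendant '[{"hand":1,"dx":0,"dy":0,"dz":-0.008,"spin":0},{"hand":1,"dx":0,"dy":0,"dz":0,"spin":0}]' | grep -E "pos|force"
python3 -m pendant '[{"hand":1,"dx":0,"dy":0,"dz":-0.008,"spin":0},{"hand":1,"dx":0,"dy":0,"dz":0,"spin":0}]' | grep -E "pos|force"
python3 -m pendant '[{"hand":1,"dx":0,"dy":0,"dz":-0.008,"spin":0},{"hand":1,"dx":0,"dy":0,"dz":0,"spin":0}]' | grep -E "pos|force"
```

```text
position: [0.4483, 0.2377, 0.0662]
force: [-0.8, -0.1, -0.3]
gripper_force: 0.0
position: [0.4483, 0.2377, 0.0642]
force: [0.1, -0.0, -0.7]
gripper_force: 0.0
position: [0.4483, 0.2377, 0.0622]
force: [1.0, -0.5, -0.2]
gripper_force: 0.0
```

```bash
python3 -m pendant '[{"hand":1,"dx":0,"dy":0,"dz":-0.008,"spin":0},{"hand":1,"dx":0,"dy":0,"dz":0,"spin":0}]' | grep -E "pos|force"
python3 -m pendant '[{"hand":1,"dx":0,"dy":0,"dz":-0.008,"spin":0},{"hand":1,"dx":0,"dy":0,"dz":0,"spin":0}]' | grep -E "pos|force"
python3 -m pendant '[{"hand":1,"dx":0,"dy":0,"dz":-0.008,"spin":0},{"hand":1,"dx":0,"dy":0,"dz":0,"spin":0}]' | grep -E "pos|force"
```

```text
position: [0.4483, 0.2377, 0.0602]
force: [0.6, 0.5, 0.4]
gripper_force: 0.0
position: [0.4483, 0.2377, 0.0582]
force: [0.3, 0.6, -0.4]
gripper_force: 0.0
position: [0.4483, 0.2377, 0.0562]
force: [-0.5, 0.3, 0.3]
gripper_force: 0.0
```

```bash
python3 -m pendant '[{"hand":1,"dx":0,"dy":0,"dz":-0.008,"spin":0},{"hand":1,"dx":0,"dy":0,"dz":0,"spin":0}]' | grep -E "pos|force"
python3 -m pendant '[{"hand":1,"dx":0,"dy":0,"dz":-0.008,"spin":0},{"hand":1,"dx":0,"dy":0,"dz":0,"spin":0}]' | grep -E "pos|force"
```

```text
position: [0.4483, 0.2377, 0.0542]
force: [-0.9, -0.5, 0.6]
gripper_force: 0.0
position: [0.4483, 0.2377, 0.0522]
force: [0.2, 0.7, -0.0]
gripper_force: 0.0
```

```bash
python3 -m pendant '[{"hand":1,"dx":0,"dy":0,"dz":-0.006,"spin":0},{"hand":1,"dx":0,"dy":0,"dz":0,"spin":0}]' | grep -E "pos|force"
python3 -m pendant '[{"hand":1,"dx":0,"dy":0,"dz":-0.006,"spin":0},{"hand":1,"dx":0,"dy":0,"dz":0,"spin":0}]' | grep -E "pos|force"
python3 - <<'E'
from h import *
import pickle
c=capture("wrist");pickle.dump(c,open("c2.pkl","wb"));s=capture("scene")
a=cv2.resize(c["image"][120:330,150:410],None,fx=2,fy=2);b=cv2.resize(s["image"][180:250,230:320],None,fx=4,fy=4)
o=np.zeros((800,600,3),np.uint8)[:700];o[:420,:520]=a;o[420:700,:360]=b
o=np.zeros((420,880,3),np.uint8);o[:420,:520]=a;o[:280,520:880]=b
cv2.imwrite("pics/w2.png",cv2.resize(o,(800,382))[...,::-1])
E
```

```text
position: [0.4483, 0.2377, 0.0507]
force: [0.3, 0.2, -0.5]
gripper_force: 0.0
position: [0.4483, 0.2377, 0.0492]
force: [-0.0, -0.4, -0.4]
gripper_force: 0.0
```

View pics/w2.png

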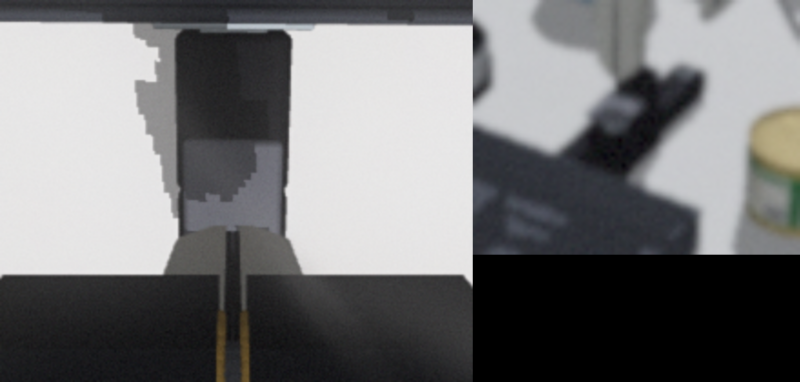

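Wrist view: pad front edge at display (234,140), fingertips ending at (232,228), level with the pad's rear. I'll get the pad height from the two wrist positions and the point where the fingertip outline falls.

Run:
```python
from h import *
import pickle
c1=pickle.load(open("c1.pkl","rb"));c2=pickle.load(open("c2.pkl","rb"))
f=lambda u,v:(150+u*.55,120+v*.55)
print("pad front",tri(c1,(279,164),c2,f(234,140)))
print("nose",tri(c1,(279,131),c2,f(234,31)))
w2=(290-176)*.55
for z in(.034,.04,.045,.05,.055):
    print(z,"padfront y",onz(c2,*f(234,140),z)[1].round(4),"padwidth",np.linalg.norm(onz(c2,*f(283,150),z)-onz(c2,*f(184,150),z)).round(4),"tip line y",onz(c2,*f(232,228),z)[1].round(4),"nose width",np.linalg.norm(onz(c2,*f(289,60),z)-onz(c2,*f(177,60),z)).round(4))
for y in(.230,.2377,.245):print(y,proj(c2,[.4483,y,.0412]),proj(c1,[.4483,y,.195-.008]))
```

```text
pad front (array([0.44775476, 0.26392648, 0.04489693]), np.float64(0.00013414493449990218))
nose (array([ 0.44667018,  0.28794619, -0.07645596]), np.float64(0.0001603167782628614))
0.034 padfront y 0.2614 padwidth 0.0314 tip line y 0.2318 nose width 0.0343
0.04 padfront y 0.2628 padwidth 0.0305 tip line y 0.2341 nose width 0.0333
0.045 padfront y 0.264 padwidth 0.0298 tip line y 0.2359 nose width 0.0325
0.05 padfront y 0.2651 padwidth 0.029 tip line y 0.2378 nose width 0.0317
0.055 padfront y 0.2663 padwidth 0.0282 tip line y 0.2397 nose width 0.0308
0.23 [276.29803187 252.6786006 ] [277.25216254 256.511643  ]
0.2377 [277.01162305 240.13196649] [278.02253852 244.02560072]
0.245 [277.70087174 228.01277102] [278.76658564 231.9651745 ]
```

```bash
python3 -m pendant '[{"hand":1,"dx":0,"dy":0.02,"dz":0,"spin":0},{"hand":1,"dx":0,"dy":0,"dz":-0.006,"spin":0},{"hand":1,"dx":0,"dy":0,"dz":0,"spin":0}]' | grep -E "pos|force:"
python3 -m pendant '[{"hand":1,"dx":0,"dy":0,"dz":-0.006,"spin":0},{"hand":1,"dx":0,"dy":0,"dz":0,"spin":0}]' | grep -E "pos|force:"
python3 -m pendant '[{"hand":1,"dx":0,"dy":0,"dz":-0.006,"spin":0},{"hand":1,"dx":0,"dy":0,"dz":0,"spin":0}]' | grep -E "pos|force:"
```

```text
position: [0.4483, 0.2428, 0.0477]
force: [-1.1, 0.4, -0.4]
gripper_force: 0.0
position: [0.4483, 0.2427, 0.0462]
force: [-0.0, 0.1, -0.5]
gripper_force: 0.0
position: [0.4483, 0.2427, 0.0447]
force: [0.2, 0.6, -1.4]
gripper_force: 0.0
```

```bash
python3 -m pendant '[{"hand":1,"dx":0,"dy":0,"dz":-0.004,"spin":0},{"hand":1,"dx":0,"dy":0,"dz":0,"spin":0}]' | grep -E "pos|force:"
python3 - <<'E'
from h import *
s=state();print(s["force"],s["moment"],s["tau"])
c=capture("wrist");s=capture("scene");d=capture("side")
a=cv2.resize(c["image"][130:270,210:350],(400,400),interpolation=2);b=cv2.resize(s["image"][180:250,240:310],(400,400),interpolation=2)
cv2.imwrite("pics/w3.png",np.hstack([a,b])[...,::-1])
E
```

```text
position: [0.4484, 0.2427, 0.0438]
force: [0.1, -0.4, -0.9]
gripper_force: 0.0
[ 0.05611245 -0.3641559  -0.8733504 ] [-0.03975624 -0.10884279 -0.03241771] [-5.75228492e-03 -5.00072694e+01 -2.06884682e+01  5.48369775e-02
 -2.97623605e-02 -9.87536964e-06]
```

View pics/w3.png

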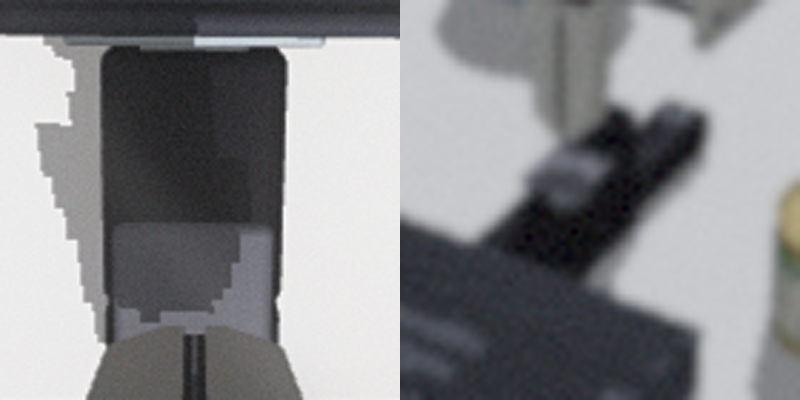

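Run:
```python
from h import *
import pickle
C=pickle.load(open("c0.pkl","rb"));S=C["scene"];c=capture("wrist")
f=lambda p:((p[0]-240)*400/70+400,(p[1]-180)*400/70)
for z in(.036,.046,.056,.066): print(z,"scene crop",np.round(f(proj(S,[.4484,.2427,z]))),"wrist crop front edge",(proj(c,[.4484,.2502,z])-[210,130])*400/140, "pad mid",np.round(f(proj(S,[.448,.248,z]))),"pad front y",onz(c,210+190*.35,130+225*.35,z)[1])
```

```text
0.036 scene crop [567. 181.] wrist crop front edge [193.600295   279.52145723] pad mid [561. 187.] pad front y 0.2613459209819805
0.046 scene crop [567. 163.] wrist crop front edge [193.58580694 295.82937269] pad mid [561. 169.] pad front y 0.2640138095197659
0.056 scene crop [567. 144.] wrist crop front edge [193.56982146 313.81938875] pad mid [560. 150.] pad front y 0.26668169805755126
0.066 scene crop [567. 125.] wrist crop front edge [193.55209414 333.76546239] pad mid [560. 131.] pad front y 0.2693495865953366
```

Both views put the closed fingertips near z ≈ 0.06, higher than nominal, with the pad still below them. I'll keep descending by touch.

```bash
python3 -m pendant '[{"hand":1,"dx":0,"dy":0,"dz":-0.008,"spin":0},{"hand":1,"dx":0,"dy":0,"dz":0,"spin":0}]' | grep -E "pos|force:"
python3 -m pendant '[{"hand":1,"dx":0,"dy":0,"dz":-0.008,"spin":0},{"hand":1,"dx":0,"dy":0,"dz":0,"spin":0}]' | grep -E "pos|force:"
python3 -m pendant '[{"hand":1,"dx":0,"dy":0,"dz":-0.008,"spin":0},{"hand":1,"dx":0,"dy":0,"dz":0,"spin":0}]' | grep -E "pos|force:"
```

```text
position: [0.4483, 0.2427, 0.0417]
force: [1.1, -0.3, -1.2]
gripper_force: 0.0
position: [0.4483, 0.2427, 0.0396]
force: [0.1, 0.5, 0.3]
gripper_force: 0.0
position: [0.4483, 0.2427, 0.0377]
force: [0.1, -0.1, 0.4]
gripper_force: 0.0
```

```bash
python3 -m pendant '[{"hand":1,"dx":0,"dy":0,"dz":-0.006,"spin":0},{"hand":1,"dx":0,"dy":0,"dz":0,"spin":0}]' | grep -E "pos|force:"
python3 -m pendant '[{"hand":1,"dx":0,"dy":0,"dz":-0.006,"spin":0},{"hand":1,"dx":0,"dy":0,"dz":0,"spin":0}]' | grep -E "pos|force:"
python3 - <<'E'
from h import *
s=state();print(s["time"],s["force"],s["moment"])
c=capture("wrist");s=capture("scene");d=capture("side")
a=cv2.resize(c["image"][130:270,210:350],(400,400),interpolation=2);b=cv2.resize(s["image"][180:250,240:310],(400,400),interpolation=2)
cv2.imwrite("pics/w4.png",np.hstack([a,b])[...,::-1])
E
```

```text
position: [0.4483, 0.2427, 0.0362]
force: [-0.3, 1.1, -0.2]
gripper_force: 0.0
position: [0.4484, 0.2427, 0.0347]
force: [-0.5, -0.1, 0.2]
gripper_force: 0.0
8.75 [-0.51518447 -0.09510078  0.18127794] [-0.02920219 -0.11276109  0.01511446]
```

View pics/w4.png

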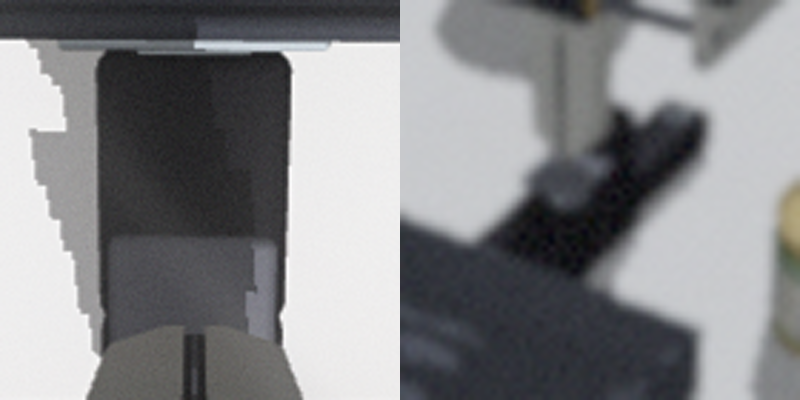

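```bash
python3 -m pendant '[{"hand":1,"dx":0,"dy":0,"dz":-0.006,"spin":0},{"hand":1,"dx":0,"dy":0,"dz":0,"spin":0}]' | grep -E "pos|force:"
python3 -m pendant '[{"hand":1,"dx":0,"dy":0,"dz":-0.006,"spin":0},{"hand":1,"dx":0,"dy":0,"dz":0,"spin":0}]' | grep -E "pos|force:"
python3 -m pendant '[{"hand":1,"dx":0,"dy":0,"dz":-0.006,"spin":0},{"hand":1,"dx":0,"dy":0,"dz":0,"spin":0}]' | grep -E "pos|force:"
```

```text
position: [0.4483, 0.2427, 0.0332]
force: [0.0, -0.7, -1.1]
gripper_force: 0.0
position: [0.4483, 0.2427, 0.0317]
force: [0.8, 0.1, -0.2]
gripper_force: 0.0
position: [0.4483, 0.2427, 0.0302]
force: [0.2, 0.7, 0.4]
gripper_force: 0.0
```

```bash
python3 -m pendant '[{"hand":1,"dx":0,"dy":0,"dz":-0.006,"spin":0},{"hand":1,"dx":0,"dy":0,"dz":0,"spin":0}]' | grep -E "pos|force:"
python3 -m pendant '[{"hand":1,"dx":0,"dy":0,"dz":-0.006,"spin":0},{"hand":1,"dx":0,"dy":0,"dz":0,"spin":0}]' | grep -E "pos|force:"
python3 -m pendant '[{"hand":1,"dx":0,"dy":0,"dz":-0.004,"spin":0},{"hand":1,"dx":0,"dy":0,"dz":0,"spin":0}]' | grep -E "pos|force:"
```

```text
position: [0.4484, 0.2427, 0.0287]
force: [-0.4, -0.3, 0.8]
gripper_force: 0.0
position: [0.4483, 0.2427, 0.0272]
force: [0.2, 0.4, -1.0]
gripper_force: 0.0
position: [0.4484, 0.2428, 0.0263]
force: [0.3, -0.2, 0.0]
gripper_force: 0.0
```

```bash
python3 -m pendant '[{"hand":1,"dx":0,"dy":0,"dz":-0.006,"spin":0},{"hand":1,"dx":0,"dy":0,"dz":0,"spin":0}]' | grep -E "pos|force:"
python3 -m pendant '[{"hand":1,"dx":0,"dy":0,"dz":-0.006,"spin":0},{"hand":1,"dx":0,"dy":0,"dz":0,"spin":0}]' | grep -E "pos|force:"
python3 - <<'E'
from h import *
c=capture("wrist");s=capture("scene")
a=cv2.resize(c["image"][130:270,210:350],(400,400),interpolation=2);b=cv2.resize(s["image"][170:240,240:310],(400,400),interpolation=2)
cv2.imwrite("pics/w5.png",np.hstack([a,b])[...,::-1])
for z in (.02,.03,.04,.05): print(z,(proj(c,[.4484,.2502,z])-[210,130])*400/140,(proj(s,[.4484,.2427,z])-[240,170])*400/70)
E
```

```text
position: [0.4485, 0.2428, 0.0249]
force: [-1.8, 0.5, 3.6]
gripper_force: 1.7
position: [0.4485, 0.2428, 0.0234]
force: [-1.3, 0.8, 4.6]
gripper_force: 2.4
0.02 [193.06770847 286.99772172] [166.69611645 267.26383615]
0.03 [193.03860326 304.03506616] [166.65639038 249.20055959]
0.04 [193.00642615 322.87071711] [166.6161779  230.94975432]
0.05 [192.97066459 343.80474015] [166.57546992 212.50834386]
```

View pics/w5.png

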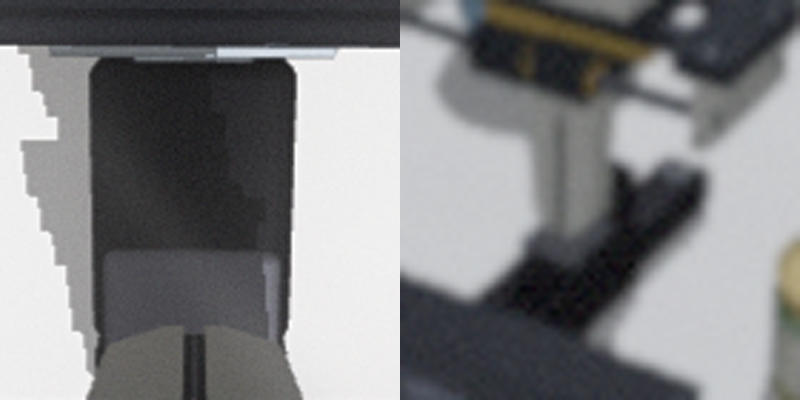

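The picture shows the fingertips on the pad at scene crop (575,235), with contact felt at TCP z ≈ 0.0255. Now the press.

```bash
python3 -m pendant '[{"hand":1,"dx":0,"dy":0,"dz":-0.008,"spin":0},{"hand":1,"dx":0,"dy":0,"dz":0,"spin":0}]' | grep -E "pos|force:"
python3 -m pendant '[{"hand":1,"dx":0,"dy":0,"dz":-0.008,"spin":0},{"hand":1,"dx":0,"dy":0,"dz":0,"spin":0}]' | grep -E "pos|force:"
python3 -m pendant '[{"hand":1,"dx":0,"dy":0,"dz":-0.004,"spin":0},{"hand":1,"dx":0,"dy":0,"dz":0,"spin":0}]' | grep -E "pos|force:"
```

```text
position: [0.4485, 0.2428, 0.0215]
force: [-1.1, 0.4, 7.7]
gripper_force: 3.3
position: [0.4486, 0.2429, 0.0196]
force: [-1.2, 1.1, 8.3]
gripper_force: 4.1
position: [0.4487, 0.243, 0.019]
force: [-2.6, 0.8, 12.9]
gripper_force: 6.4
```

```bash
python3 -m pendant '[{"hand":1,"dx":0,"dy":-0.01,"dz":0,"spin":0},{"hand":1,"dx":0.001,"dy":-0.01,"dz":0,"spin":0},{"hand":1,"dx":0,"dy":-0.01,"dz":0,"spin":0},{"hand":1,"dx":0.001,"dy":-0.01,"dz":0,"spin":0}]' | grep -E "time|pos|force:"
python3 -m pendant '[{"hand":1,"dx":0,"dy":-0.01,"dz":0,"spin":0},{"hand":1,"dx":0.001,"dy":-0.01,"dz":0,"spin":0},{"hand":1,"dx":0,"dy":-0.01,"dz":0,"spin":0},{"hand":1,"dx":0.001,"dy":-0.01,"dz":0,"spin":0}]' | grep -E "time|pos|force:"
```

```text
time: 12.25
position: [0.4501, 0.234, 0.0193]
force: [-0.8, 9.3, 10.2]
gripper_force: 5.2
time: 12.75
position: [0.4507, 0.224, 0.0193]
force: [-1.4, 8.0, 9.6]
gripper_force: 5.4
```

Run:
```python
from h import *
c=capture("wrist");import pickle;pickle.dump(c,open("c6.pkl","wb"))
im=c["image"].astype(int)
# column profile through handle middle: rim edge & nose gap
g=im.mean(2)
for u in (250,280,300): print(u,[int(x) for x in g[90:260:3,u]])
print(proj(c,[.446,.298,.035]),proj(c,[.3485,.2935,.035]),proj(c,[.5458,.3031,.035]))
```

```text
250 [41, 42, 38, 38, 31, 43, 81, 119, 119, 121, 123, 120, 121, 24, 29, 30, 31, 30, 26, 32, 29, 34, 33, 31, 34, 31, 36, 33, 37, 37, 38, 37, 44, 41, 42, 58, 64, 65, 64, 67, 67, 64, 63, 66, 66, 61, 64, 63, 59, 62, 64, 60, 65, 68, 80, 80, 79]
280 [39, 37, 41, 40, 33, 36, 86, 94, 93, 94, 95, 96, 98, 73, 27, 31, 21, 28, 34, 29, 35, 25, 28, 30, 30, 30, 29, 28, 31, 32, 24, 30, 33, 29, 28, 50, 57, 61, 63, 59, 60, 62, 67, 64, 67, 68, 69, 65, 67, 59, 62, 62, 57, 32, 31, 25, 28]
300 [49, 46, 40, 40, 38, 39, 89, 127, 126, 125, 123, 120, 126, 31, 34, 43, 34, 37, 34, 35, 35, 33, 40, 40, 47, 43, 48, 44, 41, 45, 46, 44, 41, 36, 42, 48, 79, 100, 100, 103, 100, 102, 105, 66, 64, 61, 69, 67, 62, 65, 73, 71, 73, 86, 87, 85, 86]
[275.46494295 104.87662948] [ 62.81089213 103.64366441] [492.24452181 105.89224218]
```

The handle is sliding: the tongue shows at wrist rows 108 to 128 and the pan hasn't moved. I'll keep drawing it off.

```bash
python3 -m pendant '[{"hand":1,"dx":0.001,"dy":-0.014,"dz":-0.002,"spin":0},{"hand":1,"dx":0.001,"dy":-0.014,"dz":0,"spin":0},{"hand":1,"dx":0,"dy":-0.014,"dz":0,"spin":0},{"hand":1,"dx":0.001,"dy":-0.014,"dz":0,"spin":0},{"hand":1,"dx":0.001,"dy":-0.014,"dz":0,"spin":0}]' | grep -E "time|pos|force:"
python3 -m pendant '[{"hand":1,"dx":0.001,"dy":-0.014,"dz":0,"spin":0},{"hand":1,"dx":0.001,"dy":-0.014,"dz":0,"spin":0},{"hand":1,"dx":0,"dy":-0.014,"dz":0,"spin":0},{"hand":1,"dx":0.001,"dy":-0.014,"dz":0,"spin":0},{"hand":1,"dx":0.001,"dy":-0.014,"dz":0,"spin":0}]' | grep -E "time|pos|force:"
python3 -m pendant '[{"hand":1,"dx":0.001,"dy":-0.014,"dz":0,"spin":0},{"hand":1,"dx":0.001,"dy":-0.014,"dz":0,"spin":0},{"hand":1,"dx":0,"dy":-0.014,"dz":0,"spin":0}]' | grep -E "time|pos|force:"
```

```text
time: 13.42
position: [0.4522, 0.2069, 0.0192]
force: [-0.4, 11.3, 14.3]
gripper_force: 7.8
time: 14.05
position: [0.4533, 0.1894, 0.0192]
force: [-0.3, 12.7, 15.4]
gripper_force: 8.1
time: 14.42
position: [0.4539, 0.1788, 0.0192]
force: [0.0, 11.2, 14.6]
gripper_force: 8.0
```

Run:
```python
from h import *
c=capture("wrist");import pickle;pickle.dump(c,open("c7.pkl","wb"))
g=c["image"].astype(int).mean(2)
for u in (255,280,300): print(u,[int(x) for x in g[0:280:4,u]])
print(proj(c,[.446,.298,.035]))
for y in(.253,.298): print(proj(c,[.447,y,.02]))
```

```text
255 [76, 42, 42, 82, 78, 84, 78, 80, 82, 81, 81, 80, 85, 82, 84, 86, 80, 82, 76, 82, 78, 82, 86, 82, 82, 80, 68, 100, 102, 102, 101, 101, 24, 26, 24, 24, 26, 22, 25, 22, 23, 21, 28, 25, 26, 32, 30, 34, 32, 48, 57, 53, 48, 50, 54, 46, 44, 50, 51, 48, 49, 50, 60, 60, 64, 59, 62, 59, 20, 24]
280 [77, 47, 46, 84, 131, 131, 126, 128, 84, 85, 84, 117, 139, 83, 83, 84, 81, 80, 80, 86, 79, 83, 77, 85, 82, 84, 67, 100, 104, 100, 103, 104, 30, 31, 25, 26, 26, 24, 26, 25, 24, 21, 25, 29, 27, 23, 20, 27, 25, 40, 50, 48, 54, 56, 54, 50, 54, 51, 58, 53, 52, 49, 26, 22, 19, 19, 20, 24, 21, 16]
300 [74, 47, 40, 85, 85, 178, 97, 104, 100, 94, 97, 102, 101, 155, 170, 172, 179, 176, 175, 171, 178, 103, 103, 104, 103, 108, 177, 171, 169, 99, 105, 105, 34, 37, 33, 26, 26, 30, 33, 37, 34, 36, 32, 38, 36, 36, 32, 29, 33, 52, 83, 83, 83, 78, 80, 83, 56, 49, 53, 56, 54, 58, 71, 68, 72, 69, 65, 68, 28, 29]
[273.58894856  -4.89046353]
[271.20955565 104.84589427]
[275.93623865   5.23641101]
```

The tongue end is at wrist row ≈104 and the nose at ≈126, so the handle is clear with a gap of about 1 cm. The pan is still where it was. Next: lift, open halfway and look.

```bash
python3 -m pendant '[{"hand":1,"dx":0,"dy":0.008,"dz":0.03,"spin":0},{"hand":1,"dx":0,"dy":0,"dz":0.1,"spin":0},{"hand":1,"dx":0,"dy":0,"dz":0.15,"spin":0},{"hand":0.5,"dx":0,"dy":0,"dz":0.15,"spin":0},{"hand":0.5,"dx":0,"dy":0.1,"dz":0.1,"spin":0},{"hand":0.5,"dx":0,"dy":0,"dz":0,"spin":0},{"hand":0.5,"dx":0,"dy":0,"dz":0,"spin":0}]'
python3 - <<'E'
from h import *
c=capture("wrist");import pickle;pickle.dump(c,open("c8.pkl","wb"));S=capture("scene");pickle.dump(S,open("s8.pkl","wb"))
a=cv2.resize(S["image"][120:270,210:350],(560,600),interpolation=2);cv2.imwrite("pics/s8.png",a[...,::-1])
im=c["image"];cv2.imwrite("pics/w8.png",im[...,::-1])
m=(im.max(2)<75).astype(np.uint8)
g=im.astype(int).mean(2)
for v in range(120,300,10):
    r=np.where(g[v,200:360]<90)[0]+200
    print(v,r.min() if len(r) else None,r.max() if len(r) else None,len(r))
E
```

```text
time: 15.35
position: [0.4512, 0.2036, 0.1491]
tcp_rot: [-0.0, 0.687, 0.726, -0.001]
force: [-0.3, 0.2, 0.2]
width: 0.0359
gripper_force: 0.0
120 None None 0
130 None None 0
140 None None 0
150 259 295 37
160 256 298 43
170 257 298 42
180 257 298 42
190 257 298 42
200 257 297 27
210 258 296 13
220 257 297 10
230 258 297 40
240 257 297 41
250 212 343 101
260 204 352 105
270 200 358 116
280 200 359 115
290 200 359 111
```

Run:
```python
from h import *
import pickle
s=state();print(s["position"],s["width"])
c=pickle.load(open("c8.pkl","rb"));g=c["image"].astype(int).mean(2)
nose=[v for v in range(130,160) if g[v,278]<90][0];print("nose row",nose)
col=[int(x) for x in g[190:260:2,278]];print(col)
print("nose",onz(c,277,nose,.034),onz(c,277,nose,.0))
for v in(165,190):
  for z in(.034,): a,b=onz(c,256.5,v,z),onz(c,298.5,v,z);print(v,(a+b)/2,np.linalg.norm(a-b))
for v in(225,240): a,b=onz(c,256.5,v,.07),onz(c,298,v,.07);print(v,(a+b)/2,np.linalg.norm(a-b))
```

```text
[0.45122478 0.20347092 0.149041  ] 0.043574424819116095
nose row 150
[40, 53, 77, 88, 91, 83, 88, 89, 89, 90, 85, 91, 93, 93, 91, 95, 95, 97, 69, 68, 64, 65, 50, 47, 47, 45, 38, 39, 36, 41, 39, 38, 42, 47, 51]
nose [0.4485317  0.24384462 0.034     ] [0.44858041 0.24037427 0.        ]
165 [0.44962025 0.23141468 0.034     ] 0.035170429639779004
190 [0.45078139 0.21006576 0.034     ] 0.03580170071881382
225 [0.45176752 0.19021389 0.07      ] 0.03199630832649972
240 [0.45243087 0.17797708 0.07      ] 0.03235866062896793
```

```bash
python3 -m pendant '[{"hand":0.5,"dx":0.006,"dy":-0.12,"dz":0,"spin":0},{"hand":0.5,"dx":0.006,"dy":-0.12,"dz":0,"spin":0},{"hand":0.5,"dx":0,"dy":0,"dz":-0.15,"spin":0},{"hand":0.5,"dx":0,"dy":0,"dz":-0.15,"spin":0},{"hand":0.5,"dx":0,"dy":0,"dz":-0.08,"spin":0},{"hand":0.5,"dx":0,"dy":0,"dz":0,"spin":0}]'
python3 -m pendant '[{"hand":0.5,"dx":0,"dy":0,"dz":-0.02,"spin":0},{"hand":0.5,"dx":0,"dy":0,"dz":-0.02,"spin":0},{"hand":0.5,"dx":0,"dy":0,"dz":0,"spin":0}]' | grep -E "pos|force:"
python3 - <<'E'
from h import *
S=capture("scene");c=capture("wrist")
a=cv2.resize(S["image"][160:240,240:320],(600,600),interpolation=2)
cv2.imwrite("pics/s9.png",a[...,::-1])
p=state()["position"];print(p,[ ((proj(S,[p[0],p[1],z])-[240,160])*7.5).round() for z in(0,.01,.02,.03,.04)])
E
```

```text
time: 16.2
position: [0.4536, 0.1435, 0.0537]
tcp_rot: [-0.001, 0.688, 0.726, -0.002]
force: [0.1, -1.2, 0.0]
width: 0.0467
gripper_force: 0.0
position: [0.4549, 0.1442, 0.0454]
force: [-0.3, -0.8, 0.8]
gripper_force: 0.0
[0.45501914 0.1442785  0.04557192] [array([356., 337.]), array([357., 315.]), array([357., 292.]), array([358., 269.]), array([359., 246.])]
```

View pics/s9.png

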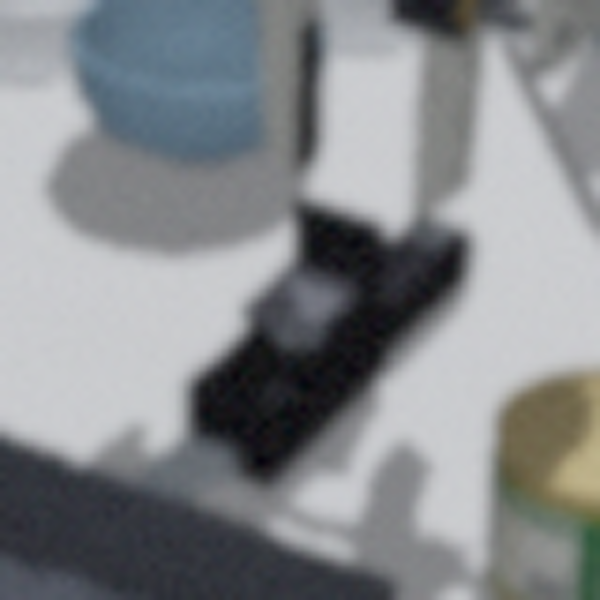

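Scene crop: the fingers straddle the rear grip, with the right tip at (432,222) and the left at (285,200). The tips stand about 12 mm above TCP height, so I'll go down by touch.

```bash
python3 -m pendant '[{"hand":0.5,"dx":0,"dy":0,"dz":-0.03,"spin":0},{"hand":0.5,"dx":0,"dy":0,"dz":-0.03,"spin":0},{"hand":0.5,"dx":0,"dy":0,"dz":-0.03,"spin":0},{"hand":0.5,"dx":0,"dy":0,"dz":0,"spin":0}]' | grep -E "pos|force:"
python3 -m pendant '[{"hand":0.5,"dx":0,"dy":0,"dz":-0.012,"spin":0},{"hand":0.5,"dx":0,"dy":0,"dz":-0.012,"spin":0},{"hand":0.5,"dx":0,"dy":0,"dz":0,"spin":0}]' | grep -E "pos|force:"
python3 -m pendant '[{"hand":0.5,"dx":0,"dy":0,"dz":-0.012,"spin":0},{"hand":0.5,"dx":0,"dy":0,"dz":0,"spin":0}]' | grep -E "pos|force:"
```

```text
position: [0.4545, 0.1441, 0.0221]
force: [0.4, -0.7, -0.3]
gripper_force: 0.0
position: [0.4548, 0.1442, 0.0167]
force: [0.0, -0.8, 0.9]
gripper_force: 0.0
position: [0.4548, 0.1442, 0.0137]
force: [0.2, -0.2, -0.6]
gripper_force: 0.0
```

```bash
python3 -m pendant '[{"hand":0.5,"dx":0,"dy":0,"dz":-0.01,"spin":0},{"hand":0.5,"dx":0,"dy":0,"dz":0,"spin":0}]' | grep -E "pos|force:"
python3 -m pendant '[{"hand":0.5,"dx":0,"dy":0,"dz":-0.01,"spin":0},{"hand":0.5,"dx":0,"dy":0,"dz":0,"spin":0}]' | grep -E "pos|force:"
python3 -m pendant '[{"hand":0.5,"dx":0,"dy":0,"dz":-0.01,"spin":0},{"hand":0.5,"dx":0,"dy":0,"dz":0,"spin":0}]' | grep -E "pos|force:"
```

```text
position: [0.4548, 0.1442, 0.0112]
force: [0.2, -0.1, 0.2]
gripper_force: 0.0
position: [0.4548, 0.1442, 0.0087]
force: [-0.1, 0.3, -0.8]
gripper_force: 0.0
position: [0.4548, 0.1442, 0.0062]
force: [0.1, 0.0, -0.6]
gripper_force: 0.0
```

```bash
python3 -m pendant '[{"hand":0.5,"dx":0,"dy":0,"dz":-0.01,"spin":0},{"hand":0.5,"dx":0,"dy":0,"dz":0,"spin":0}]' | grep -E "pos|force:"
python3 -m pendant '[{"hand":0.5,"dx":0,"dy":0,"dz":-0.01,"spin":0},{"hand":0.5,"dx":0,"dy":0,"dz":0,"spin":0}]' | grep -E "pos|force:"
python3 -m pendant '[{"hand":0.5,"dx":0,"dy":0,"dz":-0.008,"spin":0},{"hand":0.5,"dx":0,"dy":0,"dz":0,"spin":0}]' | grep -E "pos|force:"
python3 -m pendant '[{"hand":0.5,"dx":0,"dy":0,"dz":-0.008,"spin":0},{"hand":0.5,"dx":0,"dy":0,"dz":0,"spin":0}]' | grep -E "pos|force:"
```

```text
position: [0.4548, 0.1442, 0.0037]
force: [0.2, 0.5, -0.5]
gripper_force: 0.0
position: [0.4548, 0.1442, 0.0011]
force: [-0.5, -0.3, 0.3]
gripper_force: 0.0
position: [0.4548, 0.1442, -0.0008]
force: [0.3, 0.8, 1.1]
gripper_force: 0.0
position: [0.4548, 0.1442, -0.0028]
force: [-0.5, -1.0, 0.9]
gripper_force: 0.0
```

```bash
python3 -m pendant '[{"hand":0.5,"dx":0,"dy":0,"dz":-0.008,"spin":0},{"hand":0.5,"dx":0,"dy":0,"dz":0,"spin":0}]' | grep -E "pos|force:"
python3 -m pendant '[{"hand":0.5,"dx":0,"dy":0,"dz":-0.008,"spin":0},{"hand":0.5,"dx":0,"dy":0,"dz":0,"spin":0}]' | grep -E "pos|force:"
python3 -m pendant '[{"hand":0.5,"dx":0,"dy":0,"dz":-0.006,"spin":0},{"hand":0.5,"dx":0,"dy":0,"dz":0,"spin":0}]' | grep -E "pos|force:"
python3 -m pendant '[{"hand":0.5,"dx":0,"dy":0,"dz":-0.006,"spin":0},{"hand":0.5,"dx":0,"dy":0,"dz":0,"spin":0}]' | grep -E "time|pos|force:"
```

```text
position: [0.4548, 0.1442, -0.0048]
force: [-0.6, -0.2, -0.3]
gripper_force: 0.0
position: [0.4548, 0.1442, -0.0068]
force: [0.3, -1.0, -0.6]
gripper_force: 0.0
position: [0.4548, 0.1442, -0.0083]
force: [0.7, 0.5, 0.5]
gripper_force: 0.0
time: 20.55
position: [0.4549, 0.1442, -0.0098]
force: [0.4, 0.1, 0.4]
gripper_force: 0.0
```

```bash
python3 -m pendant '[{"hand":0.5,"dx":0,"dy":0,"dz":-0.008,"spin":0},{"hand":0.5,"dx":0,"dy":0,"dz":0,"spin":0}]' | grep -E "pos|force:"
python3 -m pendant '[{"hand":0.5,"dx":0,"dy":0,"dz":-0.006,"spin":0},{"hand":0.5,"dx":0,"dy":0,"dz":0,"spin":0}]' | grep -E "time|pos|force:"
```

```text
position: [0.4548, 0.1442, -0.0118]
force: [-0.2, 0.2, -0.3]
gripper_force: 0.0
time: 21.05
position: [0.4549, 0.1442, -0.0133]
force: [-0.3, -0.1, -0.1]
gripper_force: 0.0
```

Deep enough with no contact, so close and test-lift slightly.

```bash
python3 -m pendant '[{"hand":0.8,"dx":0,"dy":0,"dz":0,"spin":0},{"hand":1,"dx":0,"dy":0,"dz":0,"spin":0},{"hand":1,"dx":0,"dy":0,"dz":0,"spin":0},{"hand":1,"dx":0,"dy":0,"dz":0,"spin":0},{"hand":1,"dx":0,"dy":0,"dz":0,"spin":0}]'
python3 -m pendant '[{"hand":1,"dx":0,"dy":0,"dz":0.02,"spin":0},{"hand":1,"dx":0,"dy":0,"dz":0.04,"spin":0},{"hand":1,"dx":0,"dy":0,"dz":0.04,"spin":0},{"hand":1,"dx":0,"dy":0,"dz":0,"spin":0},{"hand":1,"dx":0,"dy":0,"dz":0,"spin":0}]'
python3 - <<'E'
from h import *
import pickle
c=capture("wrist");pickle.dump(c,open("c10.pkl","wb"));s=state();print(s["force"],s["moment"])
S=capture("scene");D=capture("side");pickle.dump((S,D),open("sd10.pkl","wb"))
g=c["image"].astype(int).mean(2)
print([int(x) for x in g[60:260:4,278]]); print([v for v in range(60,250) if g[v,278]<60 ][:3])
E
```

```text
time: 21.68
position: [0.4547, 0.1442, -0.0132]
tcp_rot: [-0.0, 0.687, 0.726, -0.0]
force: [-1.4, -0.3, 1.6]
width: 0.0275
gripper_force: 30.0
time: 22.3
position: [0.4549, 0.1442, 0.0119]
tcp_rot: [0.0, 0.687, 0.726, 0.0]
force: [0.0, 0.5, -4.1]
width: 0.0279
gripper_force: 30.0
[-0.06833324 -0.32206127 -2.75887483] [-0.1145191  -0.11413991 -0.01537054]
[26, 22, 17, 17, 21, 20, 21, 23, 17, 21, 16, 27, 20, 18, 20, 25, 47, 52, 54, 57, 53, 56, 53, 55, 55, 55, 60, 56, 50, 52, 55, 55, 56, 59, 56, 59, 52, 57, 54, 56, 56, 32, 32, 27, 25, 23, 22, 22, 20, 23]
[60, 61, 62]
```

Run:
```python
from h import *
import pickle
c=pickle.load(open("c10.pkl","rb"));g=c["image"].astype(int).mean(2)
print([int(x) for x in g[0:120:3,278]],[int(x) for x in g[0:120:3,250]])
for dz in(0,.01,.0252): print(dz,"nose top",proj(c,[.4487,.2438,.034+dz]),"padfront",proj(c,[.45,.214,.048+dz]),"padback",proj(c,[.452,.178,.048+dz]))
S,D=pickle.load(open("sd10.pkl","rb"))
print([ (z,proj(D,[.4487,.2438,z]).round(1).tolist()) for z in(0,.034,.059)])
gd=D["image"].astype(int).mean(2);print([int(x) for x in gd[180:250:2,272]])
```

```text
[104, 101, 100, 105, 104, 108, 104, 102, 81, 52, 93, 122, 125, 42, 22, 22, 24, 22, 21, 23, 26, 24, 20, 22, 17, 22, 19, 19, 21, 16, 20, 18, 21, 22, 27, 22, 20, 22, 27, 19] [94, 88, 94, 88, 87, 87, 93, 92, 97, 119, 126, 120, 117, 49, 21, 26, 26, 23, 21, 27, 19, 23, 25, 20, 27, 26, 22, 26, 25, 24, 23, 20, 22, 18, 25, 24, 17, 19, 24, 24]
0 nose top [275.01542065  41.90432529] padfront [274.12102794 114.77180224] padback [274.44507491 200.94136264]
0.01 nose top [274.82726458  37.24459649] padfront [273.86195576 114.99236308] padback [274.22349326 206.79610743]
0.0252 nose top [274.48763693  28.83467053] padfront [273.39057868 115.39367464] padback [273.82501849 217.32622093]
[(0, [271.3, 225.2]), (0.034, [271.1, 219.0]), (0.059, [271.0, 214.3])]
[108, 107, 108, 105, 93, 90, 91, 109, 95, 98, 96, 95, 94, 97, 97, 117, 93, 84, 80, 73, 75, 76, 75, 73, 80, 67, 113, 167, 170, 76, 91, 73, 131, 72, 73]
```

The handle is held at 30 N, its weight is fully carried, and nose and pad spacing show it level. Now to carry it over the pan.

```bash
python3 -m pendant '[{"hand":1,"dx":0,"dy":0,"dz":0.07,"spin":0},{"hand":1,"dx":0,"dy":0,"dz":0.1,"spin":0},{"hand":1,"dx":-0.003,"dy":0.06,"dz":0.05,"spin":0},{"hand":1,"dx":-0.006,"dy":0.11,"dz":0,"spin":0},{"hand":1,"dx":-0.006,"dy":0.11,"dz":0,"spin":0},{"hand":1,"dx":-0.006,"dy":0.11,"dz":0,"spin":0},{"hand":1,"dx":-0.006,"dy":0.11,"dz":0,"spin":0},{"hand":1,"dx":-0.006,"dy":0.11,"dz":0,"spin":0},{"hand":1,"dx":-0.006,"dy":0.11,"dz":0,"spin":0},{"hand":1,"dx":-0.006,"dy":0.11,"dz":0,"spin":0},{"hand":1,"dx":-0.005,"dy":0.08,"dz":0,"spin":0},{"hand":1,"dx":0,"dy":0.04,"dz":0,"spin":0}]'
python3 -m pendant '[{"hand":1,"dx":0,"dy":0,"dz":0,"spin":0},{"hand":1,"dx":0,"dy":0,"dz":0,"spin":0}]' | grep -E "pos|force:|width"
python3 - <<'E'
from h import *
import pickle
S=capture("scene");D=capture("side");c=capture("wrist");pickle.dump((S,D,c),open("c11.pkl","wb"))
g=c["image"].astype(int).mean(2)
v=60;print([int(x) for x in g[0:130:3,278]]);print([int(x) for x in g[100,0:560:6]])
p=state()["position"]
print("pan far rim mid",proj(c,[.4345,.4975,.035]),"inner",proj(c,[.4345,.4925,.035]),"floor",proj(c,[.435,.4925,.006]))
for x,y in((.345,.3975),(.535,.398)):print(proj(c,[x,y,.035]))
E
```

```text
time: 23.95
position: [0.4419, 0.3828, 0.0664]
tcp_rot: [-0.0, 0.687, 0.727, -0.0]
force: [-0.4, -1.1, -2.6]
width: 0.0276
gripper_force: 30.0
position: [0.4424, 0.3811, 0.0667]
force: [0.5, -0.5, -3.0]
width: 0.0279
gripper_force: 30.0
[158, 161, 161, 162, 159, 161, 158, 160, 161, 158, 47, 50, 39, 28, 30, 24, 31, 27, 29, 28, 23, 29, 23, 19, 23, 24, 24, 24, 25, 19, 26, 29, 21, 23, 19, 22, 18, 17, 20, 24, 22, 49, 63, 68]
[242, 243, 242, 242, 243, 243, 243, 242, 244, 243, 242, 243, 243, 243, 242, 242, 242, 242, 96, 73, 61, 56, 60, 88, 85, 85, 86, 85, 80, 81, 83, 78, 53, 51, 48, 47, 42, 49, 52, 17, 25, 20, 23, 19, 27, 22, 15, 23, 24, 21, 23, 25, 21, 26, 22, 77, 76, 75, 77, 76, 77, 77, 81, 75, 75, 83, 79, 85, 75, 54, 52, 45, 49, 54, 91, 241, 242, 242, 242, 242, 243, 242, 242, 241, 242, 242, 242, 242, 241, 242, 242, 243, 242, 242]
pan far rim mid [273.81410713  27.01109402] inner [273.36024305  36.74231085] floor [274.69893584  45.84091893]
[122.05881925 194.20213125]
[425.47810093 209.19755789]
```

```bash
python3 -m pendant '[{"hand":1,"dx":0,"dy":0,"dz":-0.08,"spin":0},{"hand":1,"dx":0,"dy":0,"dz":-0.08,"spin":0},{"hand":1,"dx":0,"dy":0,"dz":-0.06,"spin":0},{"hand":1,"dx":0,"dy":0,"dz":-0.04,"spin":0},{"hand":1,"dx":0,"dy":0,"dz":-0.01,"spin":0},{"hand":1,"dx":0,"dy":0,"dz":0,"spin":0},{"hand":1,"dx":0,"dy":0,"dz":0,"spin":0}]' | grep -E "pos|force:|width"
python3 -m pendant '[{"hand":1,"dx":0,"dy":0,"dz":-0.01,"spin":0},{"hand":1,"dx":0,"dy":0,"dz":0,"spin":0}]' | grep -E "pos|force:|width"
python3 -m pendant '[{"hand":1,"dx":0,"dy":0,"dz":-0.008,"spin":0},{"hand":1,"dx":0,"dy":0,"dz":0,"spin":0}]' | grep -E "pos|force:|width"
```

```text
position: [0.4427, 0.382, -0.0001]
force: [0.2, 0.4, -3.4]
width: 0.0275
gripper_force: 30.0
position: [0.4424, 0.3817, -0.0032]
force: [0.9, -0.2, -3.7]
width: 0.028
gripper_force: 30.0
position: [0.4423, 0.3817, -0.0053]
force: [0.3, -0.5, -2.2]
width: 0.0276
gripper_force: 30.0
```

```bash
python3 -m pendant '[{"hand":1,"dx":0,"dy":0,"dz":-0.006,"spin":0},{"hand":1,"dx":0,"dy":0,"dz":0,"spin":0}]' | grep -E "pos|force:|width"
python3 -m pendant '[{"hand":1,"dx":0,"dy":0,"dz":-0.004,"spin":0},{"hand":1,"dx":0,"dy":0,"dz":0,"spin":0}]' | grep -E "pos|force:|width"
```

```text
position: [0.4423, 0.3817, -0.0068]
force: [0.5, -0.9, -2.4]
width: 0.0281
gripper_force: 30.0
position: [0.4425, 0.3818, -0.0071]
force: [-1.8, -2.4, 4.0]
width: 0.0279
gripper_force: 30.0
```

```bash
python3 -m pendant '[{"hand":0.5,"dx":0,"dy":0,"dz":0,"spin":0},{"hand":0.5,"dx":0,"dy":0,"dz":0,"spin":0},{"hand":0.5,"dx":0,"dy":0,"dz":0,"spin":0},{"hand":0.5,"dx":0,"dy":0,"dz":0.02,"spin":0},{"hand":0.5,"dx":0,"dy":0,"dz":0.06,"spin":0},{"hand":0.5,"dx":0,"dy":0,"dz":0.12,"spin":0},{"hand":0.5,"dx":0,"dy":0,"dz":0.15,"spin":0},{"hand":0.5,"dx":0,"dy":0,"dz":0.15,"spin":0},{"hand":0.5,"dx":0,"dy":-0.1,"dz":0.1,"spin":0},{"hand":0.5,"dx":0,"dy":0,"dz":0,"spin":0},{"hand":0.5,"dx":0,"dy":0,"dz":0,"spin":0}]'
python3 - <<'E'
from h import *
import pickle
S=capture("scene");D=capture("side");c=capture("wrist");pickle.dump((S,D,c),open("c12.pkl","wb"))
im=c["image"];g=im.astype(int).mean(2)
# black handle in pan: mask & blob
m=((g<45)).astype(np.uint8);n,l,st,ce=cv2.connectedComponentsWithStats(m)
for i in range(1,n):
    if st[i,4]>400: print(st[i],ce[i])
u,v=proj(c,[.440,.398,.02]);print("pan centre",u,v)
print("expected nose top",proj(c,[.4365,.477,.04]),"rib",proj(c,[.441,.401,.076]),"padfront",proj(c,[.4395,.447,.054]))
print([int(x) for x in g[0:300:5,int(u)]])
m=g<110
b=np.abs(im[...,2].astype(int)-im[...,0]); print("tongue tip",proj(c,[.448,.253,.02]))
E
```

```text
time: 27.6
position: [0.4422, 0.3569, 0.1421]
tcp_rot: [-0.0, 0.688, 0.726, -0.0]
force: [-0.6, -0.1, -0.6]
width: 0.0465
gripper_force: 0.0
[239  17  57  19 435] [265.89885057  25.86666667]
[ 254   38   51   73 2190] [279.25981735  63.83926941]
[ 252  112   54  127 3639] [278.90546854 174.48804617]
[  375   137   185   251 26161] [490.90623447 291.06490578]
[204 247  33  62 723] [220.4011065  281.91009682]
[    0   272   560   148 23689] [116.17970366 355.26539744]
pan centre 277.84153693664985 148.3289045523848
expected nose top [278.89995691  42.93449477] rib [279.40757665 151.97800218] padfront [280.78822109  84.50157692]
[151, 153, 151, 128, 77, 48, 37, 41, 50, 26, 23, 30, 29, 24, 22, 24, 25, 71, 70, 69, 70, 110, 113, 115, 113, 64, 74, 29, 19, 26, 40, 25, 32, 25, 33, 37, 37, 38, 33, 35, 37, 37, 39, 45, 182, 36, 190, 45, 54, 61, 49, 51, 56, 174, 200, 201, 202, 208, 204, 210]
tongue tip [277.93795208 302.86709821]
```

The nose (row 44) and pad front (row 85) lie within 1–2 px of where they should for a handle flat on the pan floor. The pan is in place and the gripper is clear, so I'm handing in.

```bash
python3 -c "
from h import *
print(sign_off())"
```

```text
the job is handed in; nothing more can be done
None
```

The job is handed in, with no verdict shown: the handle was drawn off with the button held down and laid the right way up near the middle of the pan floor, the pan did not visibly move, and the arm stayed well clear of the mug, tin and bowl.

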